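# Set the pack-length jig: pin in, leg to the mark, cam lever squeezed and held

## Task

Stand the headed steel stop pin fully down in the round socket of the jig's sliding leg and let go of it, then slide the leg out until its pointer lines up with the length mark on the rail. With the leg held at the mark by its upright fin, squeeze the spring-loaded cam lever fully closed toward the fin; finish while still holding fin and lever squeezed together, leg at the mark and pin standing. Leave the other things on the bench where they are.

Things in the scene. Friction and masses are not known exactly. Their poses are not given: they have to be found in the camera images.
- bed: Aluminium bed of the length jig, fixed to the bench: a low channel 64 mm wide (its x) and 280 mm long (its y, from y -180 to +100), 32 mm high over its two side rails, with a 70 mm high end plate at its -y end. Origin on the bench surface under the channel's middle line. Its +y is the direction in which the leg slides out; yaw differs from run to run.
- leg (a joint): Position of the sliding leg in the bed (m): 0 fully in, 0.13 fully out; grows along the bed's +y. A flat steel bar 40 mm wide, top 36 mm above the bench, carrying, along +y: the pin socket, the fin (its middle 90 mm from the socket's axis) and the cam lever. Slides against about 2.5 N of friction and stays where left, lever open too. Starts short of the mark.
- socket_hole0 (a point): Centre of the mouth of the round socket in an aluminium block (40 x 44 x 26 mm) on the leg, 62 mm above the bench; the bore is 18.5 mm wide with a 2 mm chamfer, 24 mm deep, axis vertical. Axes as the bed.
- socket_floor (a point): Centre of the socket's floor, 38 mm above the bench. Axes as the bed.
- fin: Upright aluminium fin fixed on the leg: 34 mm (x) by 8 mm thick (y) by 60 mm tall, top 96 mm above the bench. Origin at the centre of its foot, 36 mm above the bench; axes as the bed. The finger on its -y face has 60 mm of free space between it and the socket block.
- lever (a joint): Angle of the cam lever (rad): 0 closed (upright, parallel to the fin), 0.55 fully open (leaning away from the fin, to the bed's +y). A spring holds it open and opens it again if let go: about 1 N at its top to start it, 4 to 6 N to hold it closed. The lever moves with the leg; its hinge lies along the bed's x, 29 mm (+y) from the fin's middle.
- paddle: The lever's black paddle, 26 mm wide (x), 6 mm thick (y), 54 mm long (z). Origin on the hinge axis, 48 mm above the bench; z towards its top, y away from the fin. From the fin's -y face to the paddle's outer +y face: 36 mm when closed; about 64 mm at the top when open.
- lever_top (a point): Middle of the lever's free top edge; 102 mm above the bench when closed, 94 mm when open.
- leg_pointer (a point): Outer end of the leg's pointer, a 3 mm wide dark bar that sticks out from the leg to the bed's -x side over the near rail, level with the socket's axis, 37.5 mm above the bench. Axes as the bed.
- mark_tip (a point): Top of the length mark: a small steel clip (12 x 12 x 30 mm with a 3 mm wide tongue on top) standing fixed against the outer (-x) side of the near rail; its tip 34 mm above the bench. Axes as the bed. The leg is at the mark when leg_pointer and mark_tip have the same coordinate along the bed's y.
- stop_pin: Loose turned steel stop pin standing upright on the bench: shank 16 mm across with a chamfered foot, head 24 mm across and 15 mm tall at the top, 80 mm tall over all, about 0.12 kg. Origin at the centre of its foot, z along its axis up. The shorter, fatter stub and the purple battery cell near it are not it.
- stub: Bystander: loose steel stub 32 mm across, 44 mm tall, with a 22 mm wide top, standing; origin under its centre.
- cell: Bystander: loose purple battery cell, 18 mm across, 66 mm tall, standing; origin under its centre.
- pack: Bystander: battery pack of purple cells, 56 x 152 x 67 mm, beyond the jig; origin under its centre.
- multimeter: Bystander: yellow and black multimeter lying on its back, 155 x 75 x 36 mm; origin under its centre.
- pliers: Bystander: small pliers with orange handles lying flat, 150 mm long, 14 mm high; origin at the joint.
- tape_roll: Bystander: roll of yellow tape lying flat, 84 mm across, 20 mm high; origin under its centre.
- screwdriver: Bystander: screwdriver lying on the bench between jig and robot, under 35 mm high; origin under its middle.
Mind the look-alikes: they are no part of the job. What is shaped like the stop_pin but brown or pink is not meant.

How it is judged:
On the way, in this order (a step that is already met when the one before it is completed fails the run):
1. the stop pin stands fully down in the leg's socket, let go of (horizontal distance between stop_pin and socket_floor below 0.005 m and z of stop_pin in the frame of socket_floor below 0.004 m and angle between stop_pin's own z axis and vertical below 0.2 rad and contact force between the fingers and stop_pin below 0.1 N), for 0.2 s.
2. the leg is at the length mark with the lever still open (y of leg_pointer in the frame of mark_tip between -0.004 and 0.004 m and value of joint lever above 0.35 rad), for 0.2 s.
At the end, for the whole second after the job is handed in: The fingers still squeeze fin and lever (over 1.5 N on each), the lever is closed to within 0.06 rad, the leg's pointer is within 4 mm of the length mark along the rail and at rest, and the stop pin stands in the socket: foot within 4 mm of the floor and 5 mm of the axis, tilted under 0.2 rad (horizontal distance between stop_pin and socket_floor below 0.005 m and z of stop_pin in the frame of socket_floor below 0.004 m and angle between stop_pin's own z axis and vertical below 0.2 rad and y of leg_pointer in the frame of mark_tip between -0.004 and 0.004 m and value of joint lever below 0.06 rad and contact force between the fingers and fin above 1.5 N and contact force between the fingers and paddle above 1.5 N and velocity of joint leg between -0.01 and 0.01 m/s); the arm keeps its last pose, push and grip.
It fails at once if the lever is more than half closed while the leg is over 8 mm away from the mark (value of joint lever below 0.27 rad and (y of leg_pointer in the frame of mark_tip above 0.008 m or y of leg_pointer in the frame of mark_tip below -0.008 m)).
It fails at once if one of the other loose things on the bench is moved more than 20 mm (distance of any of stub, cell, pack, multimeter, pliers, tape_roll, screwdriver from where it was at the start of the episode above 0.02 m).
It also fails if it takes over 70 s, if anything falls off the work surface, if the arm or the gripper's body presses on something with over 40 N, if the wrist force passes 120 N, or if a joint passes its speed limit or range.

## Robot

A 6-joint arm with a two-finger parallel gripper is mounted at the origin on the work surface. World frame = base frame: x ahead of the robot, y to its left, z up, the work surface at z = 0. Lengths are in m, angles in rad, forces in N, time in s.
With the tool pointing down it reaches from about 0.35 to 0.85 m from the base axis. Payload 8.1 kg.
Tool frame: the origin (TCP) lies on the centre line of the jaws, within the pads' length; the fingertips stand 17 mm ahead of it and the grasp point (between the pads) lies 2 mm behind it; z points along the fingers, y is the line along which they close (so a half turn about z gives the same grasp; the last joint's range is limited). The gripper opens to 93 mm and grips with 3 to 60 N. Pads are 15 mm wide; open, the fingers measure 128 mm over their backs; the gripper's body (75 mm by 188 mm) begins 65 mm behind the grasp point.
Start: joints at [1.263, 0.13, 1.488, -0, 1.523, -0.085], TCP at [0.133, 0.585, 0.236] pointing down, gripper open.
Joint ranges: [-2.96, 2.96], [-0.89, 2.26], [0.02, 2.5], [-1.34, 4.48], [0, 2.73], [-2.66, 2.66]. Speed limits (rad/s): [2.39, 2.39, 2.79, 3.14, 3.14, 3.14].

## Interface

Orientations are given as a rotation vector (axis times angle).
In Python, from plant import robot, optics, close_job, models gives the robot as it stands.
- The arm moves only by the shell command python3 -m inch 'ROWS' [OPENING] [FORCE]. ROWS is a JSON object of lists of equal length, an entry for each row: "travel": the shift along the tool's x, y, z in m, a list of three; "spin": the turn about the tool's z in rad. In form: {"travel": [[x, y, z], ...], "spin": [spin, ...]}. A call has 1 to 10 rows; each row is the pose to reach, as a shift and turn from the pose commanded when the call began, along the tool's axes at that moment; what a row does not reach only later rows make up. A row lasts 1/12 s, in which the tool goes at most 41.7 mm and 7.16 degrees, less where a joint would pass 70% of its speed; a pose out of reach is approached as far as the arm can. A call with a gripper value outside its range is refused whole. OPENING is the closure, from 0 (fully open) to 1 (shut), set as the call begins (- or left out, the last holds). The fingers move at their own pace and stop on an object; FORCE is the grip in N (left out, the last holds). Time passes only in rows, so rows that repeat a pose let the fingers close. It gives the time, the measured TCP pose, the force, the opening and the grip force at its end, in the units of the state.
- robot.read_state(): the state, without advancing time (a new reading comes with each control period).
- optics.read_camera(name): name is "scene" or "top"; returns (picture, depth): 420x560x3 uint8, red, green, blue; 420x560 float32, m along the optical axis (not along the pixel's ray), 0 where there is no reading.
- optics.camera_info(name): a dict with "camera_matrix" (3x3 intrinsics, pixels), "view" (4x4, takes a point from world to camera coordinates). Camera axes: x right, y down, z forward; pixel columns grow to the right and rows downward; lengths in m; the calibration is good to about 2 mm. A picture is of the moment at which its call begins. camera_info takes no time and is no camera call.
- close_job(): hands the job in; it is judged then, once.
Trained networks look in the newest picture that a camera, given by its name, has taken for a name from the list of things; names that differ only in an ending like _2 or _b are one class to them, and where a whole thing is asked for, a point or a joint stands for the part that bears it (a point fixed in the world has none). Each returns a list of dicts, best first, with "p" (0 to 1); they miss things now and then, are a little off and sometimes report something else, mostly with a low value. They report only what shows in the picture. A call takes as long as a camera call. They do not tell look-alikes from the thing itself.
- models.look_for(camera, name): "centre" ([x, y, z] in m, in world coordinates, good to about 4 mm: the middle of the surface that is visible of it).
- models.masks_of(camera, name): "region" (420x560 bool, what is visible of it).
The state is a dict: "t": time; "q": joint angles; "dq": joint speeds; "joint_torque": joint torques, N m; "tool_pos": TCP position; "orientation": TCP orientation; "force": force on the tool from outside, world axes, zero at the start; "wrist_torque": the same for the moment, N m; "opening": finger opening in m; "gripper_force": force on a finger pad.
Only numpy, scipy, OpenCV 4.12 (cv2) and the standard library are available. Lean on these libraries where they do the work, as an engineer would, in place of code of your own. Each camera call takes 0.05 s, during which the arm holds its last target. There are 200 camera calls.

## Working session

There is one attempt and no reset: what is moved stays moved. The work goes in short steps, Python scripts to look and compute and a shell command to move; the robot and the scene stay as the last step left them, time stands still between calls to the robot, and variables do not carry over. Pictures are saved under pics/ and viewed, at most 10 in all, crops included, and the job is handed in when it is done.

```bash
mkdir -p pics; ls; cat > h.py <<'E'
import numpy as np, cv2
from plant import robot, optics, close_job, models
def cam(n):
    i=optics.camera_info(n); return np.array(i["camera_matrix"]),np.array(i["view"])
def shot(n,f=None):
    im,d=optics.read_camera(n)
    if f: cv2.imwrite("pics/"+f,im[:,:,::-1])
    return im,d
def cloud(n,d):
    K,V=cam(n); v,u=np.mgrid[:d.shape[0],:d.shape[1]]
    P=np.stack([(u-K[0,2])/K[0,0]*d,(v-K[1,2])/K[1,1]*d,d],-1)
    return (P-V[:3,3])@V[:3,:3]
def proj(n,p):
    K,V=cam(n); c=V[:3,:3]@np.array(p)+V[:3,3]; q=K@c; return q[:2]/q[2]
E
python3 - <<'E'
from h import *
for n in("scene","top"):
    shot(n,n+"0.png"); K,V=cam(n); print(n,K[0,0],(-V[:3,:3].T@V[:3,3]).round(3))
    for o in ("stop_pin","socket_hole0","fin","paddle","lever_top","leg_pointer","mark_tip","stub","cell"):
        print(o,[(np.round(r["centre"],3).tolist(),round(r["p"],2)) for r in models.look_for(n,o)[:3]])
print(robot.read_state())
E
```

```text
pics
scene 485.48319731770846 [ 1.084 -0.65   0.885]
stop_pin [([0.587, -0.405, 0.071], 0.79), ([0.642, -0.29, 0.068], 0.6), ([0.638, -0.222, 0.064], 0.57)]
socket_hole0 [([0.505, -0.018, 0.061], 0.74), ([0.524, 0.058, 0.044], 0.5)]
fin [([0.53, 0.066, 0.072], 0.55)]
paddle [([0.538, 0.113, 0.078], 0.72)]
lever_top [([0.542, 0.108, 0.074], 0.6), ([0.44, -0.267, 0.04], 0.59)]
leg_pointer [([0.528, 0.061, 0.046], 0.87)]
mark_tip []
stub [([0.544, -0.238, 0.034], 0.8), ([0.536, 0.112, 0.078], 0.36)]
cell [([0.44, -0.267, 0.039], 0.54)]
top 459.7618828749357 [ 0.363 -0.13   1.266]
stop_pin [([0.64, -0.287, 0.08], 0.53)]
socket_hole0 [([0.498, -0.013, 0.061], 0.73), ([0.343, 0.142, 0.012], 0.43)]
fin []
paddle [([0.537, 0.116, 0.079], 0.58)]
lever_top [([0.537, 0.111, 0.068], 0.57)]
leg_pointer [([0.518, 0.057, 0.036], 0.66), ([0.749, 0.128, 0.066], 0.36), ([0.523, 0.069, 0.09], 0.25)]
mark_tip [([0.754, 0.13, 0.065], 0.45), ([0.668, -0.369, 0.022], 0.32)]
stub [([0.765, -0.107, 0.036], 0.47), ([0.533, -0.223, 0.035], 0.42)]
cell [([0.499, -0.009, 0.059], 0.68), ([0.429, -0.257, 0.067], 0.48)]
{'t': 1.0, 'q': array([ 1.26260027e+00,  1.30372719e-01,  1.48818514e+00, -3.51175104e-05,
        1.52298959e+00, -8.54346184e-02]), 'dq': array([-6.88197621e-04, -2.75070509e-04,  1.45182035e-05,  1.40607450e-03,
       -6.57267777e-04,  1.40796861e-04]), 'joint_torque': array([-3.72347972e-05, -5.59794724e+01, -4.92054319e+01,  7.64942402e-02,
        2.30752939e-02, -2.28967701e-05]), 'tool_pos': array([0.13256991, 0.58518748, 0.2356597 ]), 'orientation': array([3.49182393e-01, 3.12208334e+00, 5.88621500e-05]), 'force': array([-0.03665261, -0.37631377, -1.06454238]), 'wrist_torque': array([0.05803109, 0.00051078, 0.01915874]), 'gripper_force': 0.0, 'opening': 0.09259461442422082}
```

View pics/scene0.png

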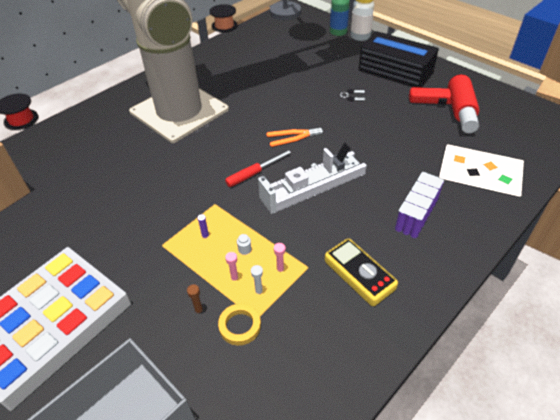

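View pics/top0.png

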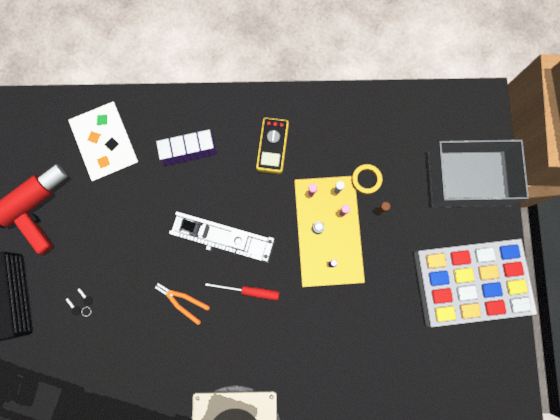

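The scene view shows the steel pin at about (257,278), the jig at about (315,175) with the lever at (343,152). In the top view the pin head is at about (340,187), the jig spans (170–273, 212–260) and the mark clip is near (208,247). Pink and brown ones are look-alikes.

```bash
python3 - <<'E'
from h import *
for n,(u,v),b in (("top",(340,187),9),("scene",(257,272),14)):
    im,d=shot(n); P=cloud(n,d)
    w=P[v-b:v+b,u-b:u+b].reshape(-1,3); w=w[(w[:,2]>.055)&(w[:,2]<.09)]
    t=w[w[:,2]>.074]
    print(n,"pin",len(w),w.mean(0).round(4),w.min(0).round(3),w.max(0).round(3),"top",len(t),t.mean(0).round(4), ((t.min(0)+t.max(0))/2).round(4))
    if n=="top":
        c=im[195:275,160:285]; cv2.imwrite("pics/jt.png",cv2.resize(c[:,:,::-1],None,fx=6,fy=6,interpolation=cv2.INTER_CUBIC))
        print(P[195:275:1,160:285].shape)
        h=P[195:275,160:285]; m=(h[...,2]>.026)&(h[...,2]<.11)
        r=cv2.minAreaRect(h[m][:,:2].astype(np.float32)*1000); print("rect",r, cv2.boxPoints(r).round(1).tolist())
        np.save("jt.npy",h)
    else:
        c=im[135:215,250:375]; cv2.imwrite("pics/js.png",cv2.resize(c[:,:,::-1],None,fx=6,fy=6,interpolation=cv2.INTER_CUBIC)); np.save("js.npy",P[135:215,250:375])
E
```

```text
top pin 73 [ 0.6384 -0.2846  0.0788] [ 0.627 -0.296  0.066] [ 0.651 -0.273  0.085] top 62 [ 0.6393 -0.2847  0.0801] [ 0.6392 -0.2843  0.0794]
(80, 125, 3)
rect ((507.9422912597656, 35.15867614746094), (278.59417724609375, 75.7408447265625), 72.76367950439453) [[430.5, -86.69999694824219], [502.79998779296875, -109.0999984741211], [585.4000244140625, 157.0], [513.0, 179.39999389648438]]
scene pin 138 [ 0.6421 -0.29    0.0756] [ 0.628 -0.3    0.055] [ 0.652 -0.276  0.083] top 97 [ 0.6405 -0.2888  0.0792] [ 0.6396 -0.2879  0.0787]
```

View pics/jt.png

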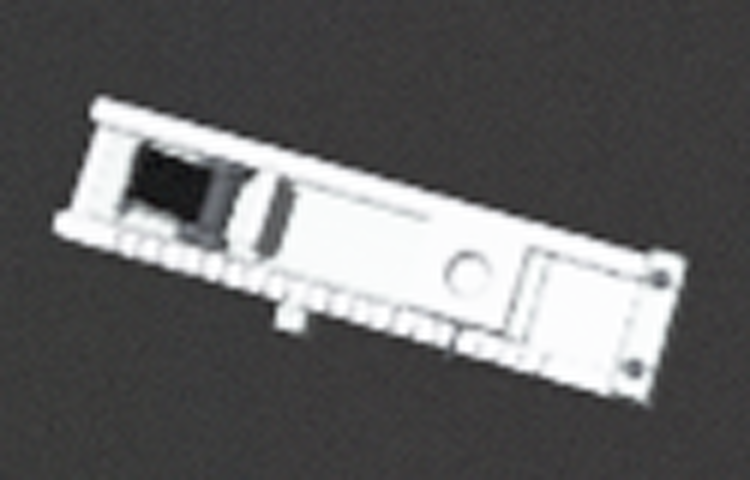

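View pics/js.png

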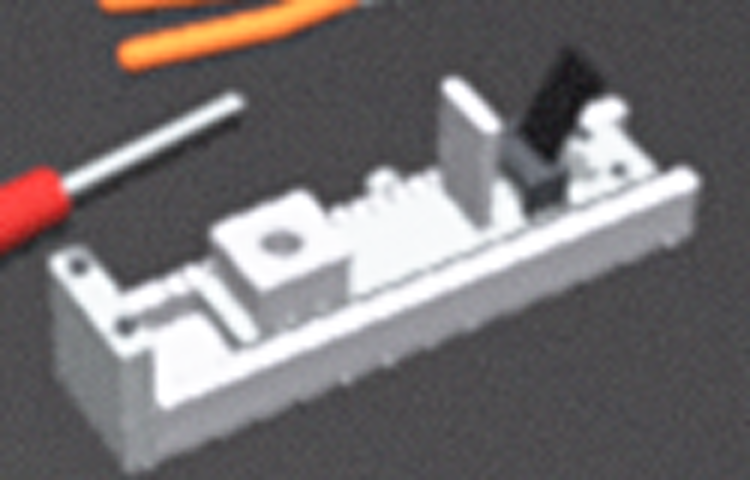

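The top crop shows the socket bore at (467,273), pointer at (452,337), clip at (291,318) and fin at (275,215). The side crop shows the bore at (283,241), the clip at (383,183), the fin upright and the lever open.

```bash
cat >> h.py <<'E'
def atz(n,u,v,z):
    K,V=cam(n); r=V[:3,:3].T@np.array([(u-K[0,2])/K[0,0],(v-K[1,2])/K[1,1],1]); c=-V[:3,:3].T@V[:3,3]
    return c+r*(z-c[2])/r[2]
def crop(n,x,y,z):
    u0,v0=(160,195) if n=="top" else (250,135)
    return atz(n,(x+.5)/6-.5+u0,(y+.5)/6-.5+v0,z)
E
python3 - <<'E'
from h import *
for n,l in (("top",dict(sock=(467,273,.062),ptr=(452,340,.0375),mark=(291,320,.034),farL=(98,100,.032),farR=(680,258,.07),nearL=(58,226,.032),nearR=(640,402,.07),nearM=(440,340,.032))),("scene",dict(sock=(283,241,.062),mark=(383,174,.034),fintopm=(472,105,.096),railfarR=(695,175,.032),ptr=(204,285,.0375)))):
    for k,a in l.items(): print(n,k,crop(n,*a).round(4))
for n in("top","scene"):
    h=np.load("j%s.npy"%n[0]); 
    yaw0=np.radians(72.8); 
    best=None
    m=(h[...,2]>.027)&(h[...,2]<.11); Q=h[m]
    for a in np.radians(np.arange(69,77,.25)):
        e=np.array([np.cos(a),np.sin(a)]); x=Q[:,0]*e[1]-Q[:,1]*e[0]; y=Q[:,:2]@e
        # sharpness of far edge across y bins
        k=(Q[:,2]<.04); s=[np.percentile(x[(y>b)&(y<b+.02)&k],97) for b in np.arange(y.min()+.03,y.max()-.03,.02)]
        f=np.std(s)
        if best is None or f<best[0]: best=(f,np.degrees(a),np.median(s),y.min(),y.max())
    print(n,best)
E
```

```text
top sock [ 0.5004 -0.0137  0.062 ]
top ptr [ 0.4734 -0.0046  0.0375]
top mark [0.4839 0.0678 0.034 ]
top farL [0.5857 0.1569 0.032 ]
top farR [ 0.5045 -0.1073  0.07  ]
top nearL [0.5283 0.1736 0.032 ]
top nearR [ 0.4422 -0.0892  0.07  ]
top nearM [0.4739 0.0013 0.032 ]
scene sock [ 0.5    -0.0147  0.062 ]
scene mark [0.4837 0.0668 0.034 ]
scene fintopm [0.5267 0.0706 0.096 ]
scene railfarR [0.5819 0.1586 0.032 ]
scene ptr [ 0.4763 -0.0373  0.0375]
top (np.float64(0.0005242695366012097), np.float64(72.75), np.float64(0.5111102922109727), np.float64(0.04491128083105734), np.float64(0.3234958923124817))
scene (np.float64(0.00065548572516265), np.float64(73.0), np.float64(0.5144979473970699), np.float64(0.0383365289636326), np.float64(0.3214911697435448))
```

```bash
cat >> h.py <<'E'
from scipy.spatial.transform import Rotation as Ro
E2=np.array([.2957,.9553]); YAW=np.arctan2(E2[1],E2[0])
def go(*p):
    s=robot.read_state(); R=Ro.from_rotvec(s["orientation"]).as_matrix()
    a=np.arctan2(R[1,1],R[0,1])
    print("t",round(s["t"],2),"tcp",s["tool_pos"].round(4),"travel",(R.T@(np.array(p)-s["tool_pos"])).round(4),"spin",round(a-YAW,4),"open",round(s["opening"],4),"gf",round(s["gripper_force"],1),"F",s["force"].round(1), "tz",R[:,2].round(3))
E
python3 -c "
from h import *
go(.6395,-.2865,.15)"
```

```text
t 1.1 tcp [0.1325 0.5852 0.2356] travel [-0.687  -0.7381  0.0856] spin 0.0774 open 0.0929 gf 0.0 F [-0.5 -0.1 -0.5] tz [-0. -0. -1.]
```

```bash
python3 -m inch '{"travel":[[-0.687,-0.738,0],[-0.687,-0.738,0],[-0.687,-0.738,0],[-0.687,-0.738,0],[-0.687,-0.738,0],[-0.687,-0.738,0],[-0.687,-0.738,0],[-0.687,-0.738,0],[-0.687,-0.738,0],[-0.687,-0.738,0]],"spin":[0.077,0.077,0.077,0.077,0.077,0.077,0.077,0.077,0.077,0.077]}' 0.5 30; python3 -c "
from h import *
go(.6395,-.2865,.15)"
```

```text
t: 1.93
tool_pos: [0.3426, 0.2233, 0.236]
orientation: [0.468, 3.105, 0.001]
force: [1.3, 0.0, 0.3]
opening: 0.0464
gripper_force: 0.0
t 1.93 tcp [0.3426 0.2233 0.236 ] travel [-0.434  -0.3996  0.086 ] spin 0.0008 open 0.0464 gf 0.0 F [1.3 0.  0.3] tz [ 0.001  0.001 -1.   ]
```

```bash
python3 -m inch '{"travel":[[-0.434,-0.4,0],[-0.434,-0.4,0],[-0.434,-0.4,0],[-0.434,-0.4,0],[-0.434,-0.4,0],[-0.434,-0.4,0],[-0.434,-0.4,0],[-0.434,-0.4,0],[-0.434,-0.4,0],[-0.434,-0.4,0]],"spin":[0,0,0,0,0,0,0,0,0,0]}'; python3 -c "
from h import *
go(.6395,-.2865,.15)"
```

```text
t: 2.77
tool_pos: [0.5521, -0.1375, 0.2357]
orientation: [0.47, 3.106, 0.0]
force: [1.6, 0.5, 0.2]
opening: 0.0466
gripper_force: 0.0
t 2.77 tcp [ 0.5521 -0.1375  0.2357] travel [-0.1275 -0.1165  0.0857] spin -0.0 open 0.0466 gf 0.0 F [1.6 0.5 0.2] tz [ 0. -0. -1.]
```

```bash
python3 -m inch '{"travel":[[-0.1275,-0.1165,0],[-0.1275,-0.1165,0],[-0.1275,-0.1165,0],[-0.1275,-0.1165,0],[-0.1275,-0.1165,0],[-0.1275,-0.1165,0.04],[-0.1275,-0.1165,0.08],[-0.1275,-0.1165,0.08],[-0.1275,-0.1165,0.08]],"spin":[0,0,0,0,0,0,0,0,0]}'; python3 - <<'E'
from h import *
go(.6395,-.2865,.0715)
for n,(u,v),b in (("top",(340,187),9),("scene",(257,272),14)):
    im,d=shot(n,n+"1.png"); P=cloud(n,d)
    w=P[v-b:v+b,u-b:u+b].reshape(-1,3); t=w[(w[:,2]>.074)&(w[:,2]<.09)]; print(n,len(t),t.mean(0) if len(t) else 0)
E
```

```text
t: 3.52
tool_pos: [0.6365, -0.2829, 0.1523]
orientation: [-0.468, -3.099, -0.004]
force: [-0.4, 0.0, 0.1]
opening: 0.0467
gripper_force: 0.0
t 3.52 tcp [ 0.6365 -0.2829  0.1523] travel [-0.0045 -0.0026  0.0808] spin 0.0004 open 0.0467 gf 0.0 F [-0.4  0.   0.1] tz [-0.007  0.003 -1.   ]
top 54 [ 0.63788707 -0.28415646  0.08093234]
scene 100 [ 0.64072474 -0.28901056  0.07899651]
```

```bash
python3 -m inch '{"travel":[[0,0,0],[0,0,0],[0,0,0]],"spin":[0,0,0]}'; python3 - <<'E'
from h import *
go(.6395,-.2865,.0715)
E
```

```text
t: 3.87
tool_pos: [0.6399, -0.2846, 0.1585]
orientation: [0.468, 3.103, -0.002]
force: [-0.0, 0.7, 0.6]
opening: 0.0465
gripper_force: 0.0
t 3.87 tcp [ 0.6399 -0.2846  0.1585] travel [ 0.0002 -0.0018  0.087 ] spin 0.0006 open 0.0465 gf 0.0 F [-0.   0.7  0.6] tz [ 0.003 -0.002 -1.   ]
```

```bash
python3 -m inch '{"travel":[[0,-0.002,0.03],[0,-0.002,0.06],[0,-0.002,0.084],[0,-0.002,0.084],[0,-0.002,0.084],[0,-0.002,0.084]],"spin":[0,0,0,0,0,0]}'; python3 - <<'E'
from h import *
go(.6395,-.2865,.0715)
E
```

```text
t: 4.37
tool_pos: [0.6393, -0.2867, 0.0741]
orientation: [0.469, 3.104, -0.001]
force: [0.3, -0.6, -0.1]
opening: 0.0467
gripper_force: 0.0
t 4.37 tcp [ 0.6393 -0.2867  0.0741] travel [-0.0001  0.0002  0.0026] spin 0.0004 open 0.0467 gf 0.0 F [ 0.3 -0.6 -0.1] tz [ 0.002 -0.001 -1.   ]
```

```bash
python3 -m inch '{"travel":[[0,0,0.002],[0,0,0.002],[0,0,0.002],[0,0,0.002],[0,0,0.002],[0,0,0.002],[0,0,0.002],[0,0,0.002]],"spin":[0,0,0,0,0,0,0,0]}' 1 30; python3 - <<'E'
from h import *
go(.6395,-.2865,.20)
E
```

```text
t: 5.03
tool_pos: [0.6388, -0.2864, 0.0707]
orientation: [0.469, 3.105, -0.001]
force: [0.0, -0.1, 5.7]
opening: 0.0229
gripper_force: 30.0
t 5.03 tcp [ 0.6388 -0.2864  0.0707] travel [-9.000e-04  1.000e-04 -1.293e-01] spin 0.0004 open 0.0229 gf 30.0 F [ 0.  -0.1  5.7] tz [ 0.002 -0.001 -1.   ]
```

```bash
python3 -m inch '{"travel":[[0,0,-0.04],[0,0,-0.08],[0,0,-0.12],[0,0,-0.12],[0,0,-0.12]],"spin":[0,0,0,0,0]}'; python3 - <<'E'
from h import *
go(.5002,-.0142,.19)
E
```

```text
t: 5.45
tool_pos: [0.6401, -0.2871, 0.1939]
orientation: [0.468, 3.1, -0.004]
force: [-0.8, -1.1, -0.9]
opening: 0.0231
gripper_force: 30.0
t 5.45 tcp [ 0.6401 -0.2871  0.1939] travel [0.2143 0.2195 0.0021] spin 0.0004 open 0.0231 gf 30.0 F [-0.8 -1.1 -0.9] tz [ 0.006 -0.003 -1.   ]
```

```bash
python3 -m inch '{"travel":[[0.027,0.027,0],[0.055,0.055,0],[0.082,0.083,0],[0.11,0.111,0],[0.138,0.14,0],[0.165,0.168,0],[0.192,0.197,0],[0.214,0.219,0],[0.214,0.219,0],[0.214,0.219,0]],"spin":[0,0,0,0,0,0,0,0,0,0]}'; python3 -m inch '{"travel":[[0,0,0.02],[0,0,0.035],[0,0,0.035],[0,0,0.035],[0,0,0.035]],"spin":[0,0,0,0,0]}';python3 - <<'E'
from h import *
go(.5002,-.0142,.15)
s,_=shot("scene"); d=shot("top")[1]
u,v=map(int,proj("scene",(.5,-.014,.075)));print(u,v)
c=s[v-50:v+40,u-60:u+60]; cv2.imwrite("pics/ins.png",cv2.resize(c[:,:,::-1],None,fx=6,fy=6,interpolation=cv2.INTER_CUBIC))
E
```

```text
t: 6.28
tool_pos: [0.4967, -0.0123, 0.1876]
orientation: [-0.464, -3.104, 0.0]
force: [-0.2, -0.8, -0.1]
opening: 0.0236
gripper_force: 30.0
t: 6.7
tool_pos: [0.4986, -0.0144, 0.1547]
orientation: [-0.471, -3.105, 0.0]
force: [-0.2, 0.5, -0.5]
opening: 0.0231
gripper_force: 30.0
t 6.7 tcp [ 0.4986 -0.0144  0.1547] travel [-0.0015  0.0007  0.0047] spin -0.0005 open 0.0231 gf 30.0 F [-0.2  0.5 -0.5] tz [-0.001 -0.    -1.   ]
296 170
```

View pics/ins.png

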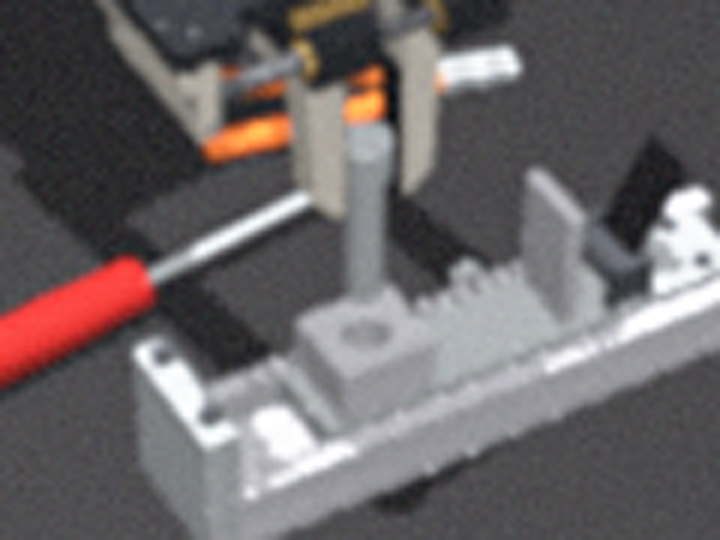

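The pin hangs upright with its foot at about (365,295), above the bore at (367,333). I will fit the shank from the depth reading and compare it with the bore in the same camera.

```bash
cat > fit.py <<'E'
from h import *
from scipy.optimize import least_squares
im,d=shot("scene"); P=cloud("scene",d); s=robot.read_state(); t=s["tool_pos"]
m=(np.abs(P[...,0]-t[0])<.02)&(np.abs(P[...,1]-t[1])<.018)&(P[...,2]>t[2]-.062)&(P[...,2]<t[2]-.022)
Q=P[m]; f=lambda c,Q=Q:np.hypot(Q[:,0]-c[0],Q[:,1]-c[1])-.008
r=least_squares(f,t[:2]+np.array([0,0]),loss="soft_l1",f_scale=.001)
print("tcp",t.round(4),"n",m.sum(),"pin xy",r.x.round(4),"rms",np.sqrt(np.mean(f(r.x)**2)).round(4), "off tcp",(r.x-t[:2]).round(4))
w=P[(np.hypot(P[...,0]-.5,P[...,1]+.0145)<.035)&(np.abs(P[...,2]-.062)<.004)]
print("block top n",len(w),w.mean(0).round(4)); rc=cv2.minAreaRect(w[:,:2].astype(np.float32)*1000);print(rc)
uv=np.argwhere(m); print("cols",uv[:,1].min(),uv[:,1].max(),"rows",uv[:,0].min(),uv[:,0].max())
E
python3 fit.py
```

```text
tcp [ 0.4992 -0.0141  0.1556] n 82 pin xy [ 0.4989 -0.0157] rms 0.0014 off tcp [-0.0003 -0.0016]
block top n 187 [ 0.5001 -0.0172  0.061 ]
((499.6261291503906, -15.728799819946289), (46.312870025634766, 44.12553787231445), 71.55404663085938)
cols 293 299 rows 155 167
```

```bash
python3 -m inch '{"travel":[[-0.001,0.0005,0.008],[-0.001,0.0005,0.015],[-0.001,0.0005,0.02],[-0.001,0.0005,0.025],[-0.001,0.0005,0.03],[-0.001,0.0005,0.03],[-0.001,0.0005,0.03]],"spin":[0,0,0,0,0,0,0]}'; python3 - <<'E'
from h import *
go(.5002,-.0142,.1087)
E
```

```text
t: 7.43
tool_pos: [0.4992, -0.0134, 0.1241]
orientation: [-0.469, -3.105, 0.0]
force: [-0.3, -0.3, -0.8]
opening: 0.0229
gripper_force: 30.0
t 7.43 tcp [ 0.4992 -0.0134  0.1241] travel [-0.0012 -0.0004  0.0154] spin 0.0005 open 0.0229 gf 30.0 F [-0.3 -0.3 -0.8] tz [-0.001  0.    -1.   ]
```

No force: the foot has entered. Going on to the floor.

```bash
python3 -m inch '{"travel":[[0,0,0.004],[0,0,0.008],[0,0,0.011],[0,0,0.014],[0,0,0.015],[0,0,0.015],[0,0,0.015]],"spin":[0,0,0,0,0,0,0]}'; python3 - <<'E'
from h import *
go(.5002,-.0142,.1087)
E
```

```text
t: 8.02
tool_pos: [0.4995, -0.0135, 0.1096]
orientation: [-0.469, -3.106, 0.0]
force: [0.3, -0.6, -1.1]
opening: 0.0229
gripper_force: 30.0
t 8.02 tcp [ 0.4995 -0.0135  0.1096] travel [-0.0009 -0.0005  0.0009] spin 0.0004 open 0.0229 gf 30.0 F [ 0.3 -0.6 -1.1] tz [-0.  0. -1.]
```

```bash
python3 -m inch '{"travel":[[0,0,0],[0,0,0],[0,0,0],[0,0,0],[0,0,0]],"spin":[0,0,0,0,0]}' 0.5 30;  python3 -m inch '{"travel":[[0,0,-0.02],[0,0,-0.05],[0,0,-0.08],[0,0,-0.08],[0,0,-0.08]],"spin":[0,0,0,0,0]}' 0; python3 - <<'E'
from h import *
p=np.array([.5002,-.0142])+.122*E2
go(p[0],p[1],.19)
im,d=shot("scene"); P=cloud("scene",d)
w=P[(np.hypot(P[...,0]-.5,P[...,1]+.0145)<.03)&(P[...,2]>.064)&(P[...,2]<.135)]
print(len(w),w.mean(0),w.max(0)); t=w[w[:,2]>.112]; print(len(t),t.mean(0))
E
```

```text
t: 8.43
tool_pos: [0.4996, -0.0135, 0.1098]
orientation: [0.469, 3.106, -0.0]
force: [0.2, -0.2, 0.1]
opening: 0.0458
gripper_force: 0.0
t: 8.85
tool_pos: [0.5012, -0.0137, 0.1922]
orientation: [0.468, 3.101, 0.0]
force: [-0.3, 0.4, -0.4]
opening: 0.0752
gripper_force: 0.0
t 8.85 tcp [ 0.5012 -0.0137  0.1922] travel [0.0008 0.1213 0.0023] spin 0.0004 open 0.0752 gf 0.0 F [-0.3  0.4 -0.4] tz [ 0.005 -0.001 -1.   ]
161 [ 0.50313755 -0.01909829  0.10033489] [ 0.51350052 -0.00383958  0.12056235]
69 [ 0.50175808 -0.01682962  0.11653354]
```

```bash
python3 -m inch '{"travel":[[0.001,0.03,0],[0.001,0.06,0],[0.001,0.09,0],[0.001,0.121,0],[0.001,0.121,0],[0.001,0.121,0],[0.001,0.121,0]],"spin":[0,0,0,0,0,0,0]}' 0; python3 - <<'E'
from h import *
p=np.array([.5002,-.0142])+.122*E2
go(p[0],p[1],.082)
im,d=shot("scene"); P=cloud("scene",d)
for n,z0,z1 in(("fin",.09,.1),):
  w=P[(np.hypot(P[...,0]-.5268,P[...,1]-.0718)<.025)&(P[...,2]>z0)&(P[...,2]<z1)]
  print(n,len(w),w.mean(0).round(4),np.percentile(w[:,:2]@E2,[5,50,95]).round(4))
E
```

```text
t: 9.48
tool_pos: [0.5333, 0.1021, 0.1881]
orientation: [-0.468, -3.104, 0.002]
force: [-0.3, -0.1, 0.4]
opening: 0.0927
gripper_force: 0.0
t 9.48 tcp [0.5333 0.1021 0.1881] travel [-0.003   0.0013  0.1061] spin 0.0011 open 0.0927 gf 0.0 F [-0.3 -0.1  0.4] tz [-0.003 -0.001 -1.   ]
fin 42 [0.5271 0.0687 0.094 ] [0.2182 0.221  0.2264]
```

```bash
python3 -m inch '{"travel":[[-0.003,0.001,0.03],[-0.003,0.001,0.06],[-0.003,0.001,0.085],[-0.003,0.001,0.106],[-0.003,0.001,0.106],[-0.003,0.001,0.106],[-0.003,0.001,0.106]],"spin":[0.001,0.001,0.001,0.001,0.001,0.001,0.001]}'; python3 - <<'E'
from h import *
p=np.array([.5002,-.0142])+.132*E2
go(p[0],p[1],.082)
E
```

```text
t: 10.12
tool_pos: [0.5382, 0.1018, 0.085]
orientation: [0.472, 3.105, 0.0]
force: [0.2, -0.0, 1.4]
opening: 0.093
gripper_force: 0.0
t 10.12 tcp [0.5382 0.1018 0.085 ] travel [0.002  0.0099 0.003 ] spin -0.0016 open 0.093 gf 0.0 F [ 0.2 -0.   1.4] tz [ 0.001  0.    -1.   ]
```

```bash
python3 -m inch '{"travel":[[0.001,0.008,0.002],[0.002,0.016,0.003],[0.002,0.024,0.003],[0.002,0.032,0.003],[0.002,0.04,0.003],[0.002,0.048,0.003],[0.002,0.056,0.003],[0.002,0.064,0.003],[0.002,0.07,0.003],[0.002,0.07,0.003]],"spin":[0,0,0,0,0,0,0,0,0,0]}'; python3 -m inch '{"travel":[[0,0,0],[0,0,0]],"spin":[0,0]}';  python3 - <<'E'
from h import *
go(0,0,0)
t=robot.read_state()["tool_pos"]; print("pad y",t[:2]@E2-.0464)
for n in("top","scene"):
    im,d=shot(n); u,v=map(int,proj(n,(.497,.055,.036)));print(u,v)
    c=im[v-25:v+25,u-40:u+40]; cv2.imwrite("pics/m%s.png"%n,cv2.resize(c[:,:,::-1],None,fx=9,fy=9,interpolation=cv2.INTER_CUBIC))
E
```

```text
t: 10.95
tool_pos: [0.5564, 0.1716, 0.0805]
orientation: [-0.469, -3.106, -0.002]
force: [0.4, -0.3, -0.3]
opening: 0.0927
gripper_force: 0.0
t: 11.12
tool_pos: [0.556, 0.1701, 0.0803]
orientation: [-0.47, -3.105, -0.0]
force: [0.1, 1.2, 0.5]
opening: 0.0928
gripper_force: 0.0
t 11.12 tcp [0.556  0.1701 0.0803] travel [ 0.4806 -0.3271  0.0806] spin -0.0004 open 0.0928 gf 0.0 F [0.1 1.2 0.5] tz [-0.001  0.    -1.   ]
pad y 0.28047535325972406
212 242
314 167
```

View pics/mscene.png

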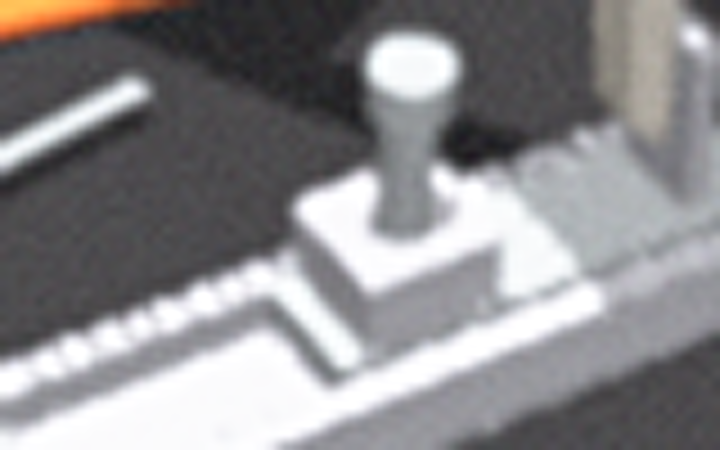

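View pics/mtop.png

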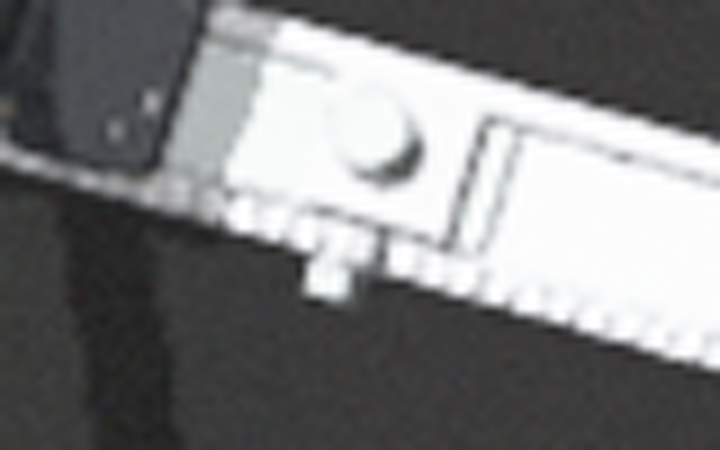

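Pin seated at (405,220 in side crop); in the top crop the pointer at (379,250) is still short of the clip at (332,280).

```bash
python3 - <<'E'
from h import *
f=lambda x,y,z:atz("top",(x+.5)/9-.5+172,(y+.5)/9-.5+217,z)
p=f(379,250,.0375); m=f(332,282,.032); k=f(372,128,.118); print(p,m,"d",(m-p)[:2]@E2,(p[:2]@E2,m[:2]@E2),"head",k,k[:2]@E2,m[:2]@E2-k[:2]@E2)
# scene mark earlier estimate and tongue
im,d=optics.read_camera("scene"); P=cloud("scene",d)
w=P[(P[...,2]>.1)&(P[...,2]<.125)&(np.hypot(P[...,0]-.518,P[...,1]-.043)<.03)]; t=w[w[:,2]>.112]; print("head scene",len(t),t.mean(0),t.mean(0)[:2]@E2)
E
```

```text
[0.49288726 0.05237468 0.0375    ] [0.48411561 0.06715892 0.032     ] d 0.01152960127666192 (np.float64(0.1957802993615086), np.float64(0.2073099006381705)) head [0.51867371 0.04265423 0.118     ] 0.1941194029184496 0.013190497719720917
head scene 62 [0.51898198 0.04443455 0.1168157 ] 0.1959113006235605
```

```bash
python3 -m inch '{"travel":[[0,0.005,0],[0,0.009,0],[0,0.012,0],[0,0.012,0],[0,0.012,0],[0,0.012,0]],"spin":[0,0,0,0,0,0]}'; python3 - <<'E'
from h import *
go(0,0,0)
t=robot.read_state()["tool_pos"]; print("pad y",t[:2]@E2-.0464)
ims=[]
for n in("top","scene"):
    a=np.mean([optics.read_camera(n)[0].astype(float) for _ in range(4)],0)
    u,v=map(int,proj(n,(.487,.064,.036)));print(n,u,v)
    c=a[v-15:v+15,u-30:u+30,::-1]; ims.append(cv2.resize(np.clip((c-60)*1.0,0,255).astype(np.uint8),None,fx=12,fy=10*12/10,interpolation=cv2.INTER_CUBIC)[:300])
cv2.imwrite("pics/mk.png",np.vstack(ims))
E
```

```text
t: 11.77
tool_pos: [0.56, 0.1817, 0.0808]
orientation: [0.47, 3.106, 0.001]
force: [-0.0, -0.5, -0.2]
opening: 0.093
gripper_force: 0.0
t 11.77 tcp [0.56   0.1817 0.0808] travel [ 0.4811 -0.3394  0.0805] spin -0.0004 open 0.093 gf 0.0 F [-0.  -0.5 -0.2] tz [ 0.  0. -1.]
pad y 0.29276053101824306
top 209 246
scene 313 164
```

View pics/mk.png

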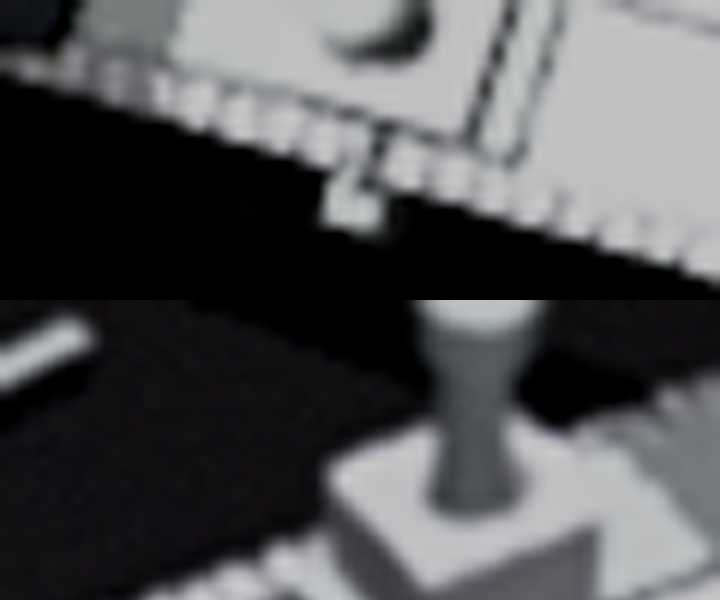

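```bash
python3 - <<'E'
from h import *
f=lambda x,y,z:(atz("top",(x+.5)/12-.5+179,(y+.5)/12-.5+231,z)[:2]@E2).round(4)
print("ptr",f(385,130,.0375),f(378,158,.0375),f(370,185,.0375))
print("mark c",f(352,205,.032),"left edge-6",f(321,200,.030)-.006,"right",f(385,210,.03)+.006)
g=lambda x,y,z:(crop("top",x,y,z)[:2]@E2).round(4)
print("initial: mark c",g(291,320,.032),"left-6",g(275,322,.03)-.006,"right+6",g(307,322,.03)+.006,"ptr",g(452,340,.0375),"sock",g(467,273,.062))
a=np.mean([optics.read_camera("top")[0].astype(float).mean(-1) for _ in range(6)],0)
# intensity profiles along bed y at given offsets below the near rail; and over rail for the pointer
K,V=cam("top"); ex=np.array([E2[1],-E2[0]]); cx=.4815
ys=np.arange(.190,.224,.001)
for xo,z in((-.024,.0375),(-.028,.0375),(-.031,.0375),(-.036,.034),(-.039,.03),(-.042,.03)):
    q=[proj("top",[*(ex*(cx+xo)+E2*y),z]) for y in ys]; q=np.float32(q)
    print(xo,cv2.remap(a.astype(np.float32),q[:,:1].copy(),q[:,1:].copy(),cv2.INTER_LINEAR).ravel().astype(int))
E
```

```text
ptr 0.206 0.2056 0.2055
mark c 0.209 left edge-6 0.2104 right 0.2079
initial: mark c 0.2082 left-6 0.2092 right+6 0.2074 ptr 0.1356 sock 0.1349
-0.024 [247 241 234 227 227 228 231 239 245 248 247 247 229 209 189 164 146 143
 175 207 230 237 240 239 236 233 237 242 248 248 246 242 235 231]
-0.028 [240 233 226 218 212 223 238 250 251 250 249 242 236 222 197 172 162 173
 188 201 211 222 220 219 221 234 244 251 251 250 246 239 232 229]
-0.031 [197 187 176 168 177 195 224 227 225 224 216 209 204 192 177 167 164 160
 174 197 214 212 204 196 201 214 228 225 224 218 203 195 185 175]
-0.036 [ 59  57  55  55  55  56  62  70  76  84  93 108 141 168 187 199 204 205
 208 213 221 230 239 223 207 184 131  87  61  60  58  58  58  59]
-0.039 [ 59  59  58  59  59  61  64  68  72  78  84 108 144 185 208 228 247 248
 247 244 243 244 242 234 226 198 139  85  63  61  59  59  58  58]
-0.042 [ 59  59  59  59  60  62  64  67  73  78  90 107 128 153 175 200 211 218
 227 227 227 225 218 210 191 153 109  85  73  59  58  58  58  58]
```

```bash
cat > prof.py <<'E'
from h import *
go(0,0,0); t=robot.read_state()["tool_pos"]; print("pad y",t[:2]@E2-robot.read_state()["opening"]/2)
a=np.mean([optics.read_camera("top")[0].astype(float).mean(-1) for _ in range(4)],0)
ex=np.array([E2[1],-E2[0]]); cx=.4815; ys=np.arange(.196,.220,.0005)
for xo,z in((-.024,.0375),(-.027,.0375),(-.030,.0375),(-.039,.03)):
    q=np.float32([proj("top",[*(ex*(cx+xo)+E2*y),z]) for y in ys])
    r=cv2.remap(a.astype(np.float32),q[:,:1].copy(),q[:,1:].copy(),cv2.INTER_CUBIC).ravel()
    w=np.clip(200-r,0,None) if z>.035 else np.clip(r-150,0,None); print(xo,"centroid",((w*ys).sum()/w.sum()).round(4),"min",ys[r.argmin()].round(4))
E
python3 -m inch '{"travel":[[0,0.0013,0],[0,0.0025,0],[0,0.0025,0],[0,0.0025,0],[0,0.0025,0]],"spin":[0,0,0,0,0]}'; python3 prof.py
```

```text
t: 12.88
tool_pos: [0.5605, 0.1837, 0.0806]
orientation: [-0.471, -3.106, 0.0]
force: [-0.1, -2.9, 0.5]
opening: 0.093
gripper_force: 1.0
t 12.88 tcp [0.5605 0.1837 0.0806] travel [ 0.481  -0.3414  0.0807] spin -0.0006 open 0.093 gf 1.0 F [-0.1 -2.9  0.5] tz [-0. -0. -1.]
pad y 0.29468366703456805
-0.024 centroid 0.2093 min 0.2095
-0.027 centroid 0.2097 min 0.2095
-0.03 centroid 0.2099 min 0.21
-0.039 centroid 0.2092 min 0.2185
```

Pointer (0.2096) and mark (0.209–0.210) agree. Next I back off while narrowing the jaws, then squeeze in small steps.

```bash
python3 -m inch '{"travel":[[0,-0.005,0],[0,-0.011,0],[0,-0.011,0]],"spin":[0,0,0]}'
python3 -m inch '{"travel":[[0,0,0],[0,0,0],[0,0,0],[0,0,0]],"spin":[0,0,0,0]}' 0.237 30; python3 prof.py
```

```text
t: 13.33
tool_pos: [0.557, 0.1724, 0.0806]
orientation: [-0.471, -3.106, 0.0]
force: [-0.1, 0.1, -0.1]
opening: 0.0929
gripper_force: 0.0
t: 13.67
tool_pos: [0.5574, 0.1734, 0.0807]
orientation: [0.471, 3.106, 0.0]
force: [-0.7, 0.3, 0.1]
opening: 0.0725
gripper_force: 0.0
t 13.67 tcp [0.5574 0.1734 0.0807] travel [ 0.481  -0.3307  0.0806] spin -0.0005 open 0.0725 gf 0.0 F [-0.7  0.3  0.1] tz [ 0.  0. -1.]
pad y 0.29417683241137016
-0.024 centroid 0.2094 min 0.2095
-0.027 centroid 0.2098 min 0.2095
-0.03 centroid 0.21 min 0.2105
-0.039 centroid 0.2092 min 0.2185
```

```bash
for i in 1; do
python3 -m inch '{"travel":[[0,-0.0015,0],[0,-0.003,0],[0,-0.003,0]],"spin":[0,0,0]}' 0.301
python3 -m inch '{"travel":[[0,-0.0015,0],[0,-0.003,0],[0,-0.003,0]],"spin":[0,0,0]}' 0.366; done; python3 prof.py
```

```text
t: 14.12
tool_pos: [0.5564, 0.1702, 0.0806]
orientation: [-0.471, -3.106, -0.0]
force: [0.1, 0.7, 0.3]
opening: 0.0652
gripper_force: 0.0
t: 14.37
tool_pos: [0.5556, 0.1675, 0.0809]
orientation: [0.471, 3.106, 0.0]
force: [-1.2, 0.4, 2.0]
opening: 0.0588
gripper_force: 3.9
t 14.37 tcp [0.5556 0.1675 0.0809] travel [ 0.481  -0.3246  0.0807] spin -0.0007 open 0.0588 gf 3.9 F [-1.2  0.4  2. ] tz [ 0.  0. -1.]
pad y 0.2948908614725704
-0.024 centroid 0.2091 min 0.209
-0.027 centroid 0.2094 min 0.2095
-0.03 centroid 0.2099 min 0.21
-0.039 centroid 0.2092 min 0.2185
```

Both fingers are in contact and the leg is still at the mark. Continuing the squeeze.

```bash

python3 -m inch '{"travel":[[0,-0.0015,0],[0,-0.003,0],[0,-0.003,0]],"spin":[0,0,0]}' 0.43
python3 -m inch '{"travel":[[0,-0.0015,0],[0,-0.003,0],[0,-0.003,0]],"spin":[0,0,0]}' 0.495
python3 -m inch '{"travel":[[0,-0.0015,0],[0,-0.003,0],[0,-0.003,0]],"spin":[0,0,0]}' 0.559; python3 prof.py
```

```text
t: 14.82
tool_pos: [0.5548, 0.1646, 0.0809]
orientation: [0.471, 3.106, 0.0]
force: [-1.0, 0.0, 3.4]
opening: 0.0529
gripper_force: 4.1
t: 15.07
tool_pos: [0.5538, 0.1616, 0.0808]
orientation: [0.471, 3.106, 0.0]
force: [-1.0, -0.3, 5.0]
opening: 0.0473
gripper_force: 4.5
t: 15.32
tool_pos: [0.5529, 0.1587, 0.0808]
orientation: [0.471, 3.106, -0.0]
force: [-0.2, -0.4, 5.4]
opening: 0.0414
gripper_force: 4.8
t 15.32 tcp [0.5529 0.1587 0.0808] travel [ 0.4811 -0.3154  0.0807] spin -0.0007 open 0.0414 gf 4.8 F [-0.2 -0.4  5.4] tz [ 0. -0. -1.]
pad y 0.2944286046039051
-0.024 centroid 0.2087 min 0.2085
-0.027 centroid 0.2093 min 0.2095
-0.03 centroid 0.2101 min 0.2105
-0.039 centroid 0.2092 min 0.2185
```

Final squeeze: close fully while shifting back 2.5 mm.

```bash

python3 -m inch '{"travel":[[0,-0.0015,0],[0,-0.0025,0],[0,-0.0025,0],[0,-0.0025,0],[0,-0.0025,0],[0,-0.0025,0],[0,-0.0025,0]],"spin":[0,0,0,0,0,0,0]}' 1 25; python3 prof.py; python3 - <<'E'
from h import *
im,d=shot("scene"); P=cloud("scene",d)
w=P[(P[...,2]>.1)&(P[...,2]<.125)&(np.hypot(P[...,0]-.522,P[...,1]-.057)<.03)]; t=w[w[:,2]>.112]; print("head",len(t),t.mean(0),t.max(0))
E
```

```text
t: 16.1
tool_pos: [0.5523, 0.1565, 0.0808]
orientation: [0.471, 3.106, 0.0]
force: [-1.3, -0.2, 5.3]
opening: 0.0361
gripper_force: 25.0
t 16.1 tcp [0.5523 0.1565 0.0808] travel [ 0.4811 -0.3131  0.0807] spin -0.0007 open 0.0361 gf 25.0 F [-1.3 -0.2  5.3] tz [ 0.  0. -1.]
pad y 0.29474939150519214
-0.024 centroid 0.2095 min 0.2095
-0.027 centroid 0.2102 min 0.2105
-0.03 centroid 0.2102 min 0.2105
-0.039 centroid 0.2092 min 0.2185
head 58 [0.52256122 0.0532752  0.11699466] [0.53291859 0.06681433 0.1217346 ]
```

```bash
python3 -c "
from plant import close_job; print(close_job())"
```

```text
the job is handed in; nothing more can be done
None
```

I handed the job in after about 16 s of robot time, and no verdict came back: the pin stands in the socket, the leg's pointer is within about 1 mm of the mark by the top camera, and the lever is squeezed fully closed against the fin (36 mm opening, 25 N grip).

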